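# Check the cure of a potted module with a dial hardness gauge and sort it

### The job

Take the dial hardness gauge out of its holder without knocking its pin, and press it squarely on the black compound in the clear middle of the loose potted module, its foot flush on the compound, with a steady push of about 15 N (never over 25 N) for a good second. Put the gauge back upright in its holder and read the needle, which stays at its highest reading: if it has passed the long mark at the top of the dial (50 or more) the module is cured, so lay it flat in the free half of the low-walled finished tray; if not, lay it flat on the free half of the slatted curing rack. Leave the other things on the bench where they are.

Things in the scene. Friction and masses are not known exactly. Their poses are not given: they have to be found in the camera images.
- gauge: Dial hardness gauge, 125 mm tall, 0.22 kg, upright in its holder. Origin: centre of the flat underside of its round steel foot; z up along the gauge, dial facing -x. Foot 22 mm across and 5 mm thick, coned to a 14 mm stem up to 36 mm; dial case from 34 to 82 mm (48 mm wide in y, 20 mm thick in x); above it the black grip block.
- gauge_grip (a point): Centre of the gauge's black grip block (22 mm in x, 24 mm in y, 38 mm tall), 106 mm above the gauge's origin; axes as the gauge's. Hold the gauge here.
- pin (a joint): The gauge's sprung pin (3.6 mm thick, round tip): how far it is pushed in, m. 0: it sticks out 6 mm below the foot; 0.006: fully in. It takes about 1 N to start and 5 N when fully in; all push beyond that is carried by the foot. With the foot flush on the compound the pin sinks in by 1 to 5 mm, more the softer it is, and the rest of the 6 mm is pushed back.
- needle (a joint): Needle of the dial, rad; it follows the pin inward (800 rad per m) and then stays at its highest reading. 0 at rest (reading 0, pointing down left), 2.4 at reading 50 (straight up, long mark), 4.8 with the pin fully in (reading 100, down right); it turns clockwise as seen on the dial.
- holder: Fixed holder of the gauge: aluminium block 70 x 70 mm on a 76 mm black base, 22 mm tall in all. Origin: centre of its underside. A round recess in its top, 24.5 mm across, 12 mm deep, with a 2 mm chamfer, takes the foot, which stands on the recess floor 10 mm above the bench; a 13 mm hole in that floor keeps the pin free. Parked, the gauge is on the holder's axis; any yaw will do.
- module: Loose potted module: open aluminium can, 70 mm (x) x 52 mm (y) x 30 mm tall, walls 2.5 mm, about 0.3 kg, filled with black compound; a 10 mm ear at the foot of each short side (90 mm over the ears). Origin: centre of its underside, z up. Two brass terminals, 6 mm thick, rise to 40 mm at x = -25 mm, y = -11 and +11 mm. Grip it from above across its 52 mm.
- test_spot (a point): Where to test the module: above the middle of the clear part of the compound, at module x = +8 mm, y = 0, level with the can's rim (30 mm above the underside); axes as the module's. The compound's surface is 1.5 to 7.5 mm below this point; how far differs from module to module and cannot be told from the poses.
- curing_rack: Fixed low curing rack, 120 mm (x) x 184 mm (y), nine wooden slats across two aluminium rails, top 22 mm above the bench. Origin: centre of its underside. Another potted module lies fixed on its -y half.
- rack_spot (a point): Centre of the free half of the curing rack, on the slats, 22 mm above the bench, 42 mm from the rack's centre towards its +y; axes as the rack's. The free half measures 120 mm (x) x about 110 mm (y).
- finished_tray: Fixed low-walled black tray, 126 mm (x) x 190 mm (y), walls 3 mm thick and 20 mm tall, floor 3 mm thick. Origin: centre of its underside. A finished module lies fixed in its -y half.
- tray_spot (a point): Centre of the free half of the finished tray, on the floor inside, 3 mm above the bench, 42 mm from the tray's centre towards its +y; axes as the tray's. The free half measures 120 mm (x) x about 110 mm (y), so the module lies in it with its long side along the tray's x.
- white_jar: white screw-lid jar, 59 mm across, 40 mm tall, a bystander. Origin: centre of its underside.
- flux_bottle: white squeeze bottle with a nozzle, 38 mm across, 90 mm tall, a bystander. Origin: centre of its underside.
- tweezers: steel tweezers lying flat, 12 x 125 x 10 mm, a bystander. Origin: centre of its underside.
- clear_tape: small roll of tape lying flat, 43 mm across, 19 mm tall, a bystander. Origin: centre of its underside.
Things that resemble listed ones, but are neither listed nor needed, are in the scene too. What is shaped like the gauge but yellow is not meant.

How it is judged:
On the way, in this order (a step that is already met when the one before it is completed fails the run):
1. the gauge is lifted clear of its holder, its needle still at zero (below reading 6) (z of gauge in the frame of holder above 0.04 m and value of joint needle below 0.3 rad), for 0.1 s.
2. the gauge is pressed squarely on the compound, within 9 mm of the test spot and 4 degrees of square, foot flush, with 10 to 20 N, for 0.6 s (contact force between gauge and module between 10 and 20 N and horizontal distance between gauge and test_spot below 0.009 m and angle between the z axis of gauge and the z axis of module, either way round below 0.07 rad and z of gauge in the frame of test_spot below -0.0005 m), for 0.6 s.
At the end, for the whole second after the job is handed in: Gauge upright in its holder (within 4 mm, foot down); module flat and at rest in the free half its reading calls for: finished tray if the needle reads 50 or more (within 20 mm of the spot in x, 35 mm in y), curing rack if less (30, 35 mm); within 2 divisions of 50 either counts (horizontal distance between gauge and holder below 0.004 m and z of gauge in the frame of holder below 0.0125 m and angle between each of gauge, module's own z axis and vertical below 0.08 rad and linear speed of each of gauge, module below 0.02 m/s and ((value of joint needle above 2.3 rad and x of module in the frame of tray_spot between -0.02 and 0.02 m and y of module in the frame of tray_spot between -0.035 and 0.035 m and z of module in the frame of tray_spot between -0.006 and 0.006 m) or (value of joint needle below 2.5 rad and x of module in the frame of rack_spot between -0.03 and 0.03 m and y of module in the frame of rack_spot between -0.035 and 0.035 m and z of module in the frame of rack_spot between -0.006 and 0.006 m))); the robot touches nothing.
It fails at once if the gauge is pressed on the module with more than 25 N (contact force between gauge and module above 25 N).
It fails at once if the module is tipped by more than 30 degrees (angle between module's own z axis and vertical above 0.52 rad).
It fails at once if a bystander is moved by more than 25 mm (distance of any of white_jar, flux_bottle, tweezers, clear_tape from where it was at the start of the episode above 0.025 m).
It also fails if it takes over 58 s, if anything falls off the work surface, if the arm or the gripper's body presses on something with over 40 N, if the wrist force passes 120 N, or if a joint passes its speed limit or range.

### The arm

A 6-joint arm with a two-finger parallel gripper is mounted at the origin on a cart in front of the work surface, level with it; the furniture and walls round the work are solid. World frame = base frame: x ahead of the robot, y to its left, z up, the work surface at z = 0. Lengths are in m, angles in rad, forces in N, time in s.
With the tool pointing down it reaches from about 0.35 to 0.975 m from the base axis. Payload 17.4 kg.
Tool frame: the origin (TCP) lies on the front face of the gripper's body, between the roots of the fingers; the fingertips stand 73 mm ahead of it and the grasp point (between the pads) lies 54 mm ahead of it (r.finger_overhang is the distance from the TCP to the fingertips, in m); z points along the fingers, y is the line along which they close (so a half turn about z gives the same grasp; the last joint's range is limited). The gripper opens to 85 mm and grips with 20 to 120 N. Pads are 22 mm wide; open, the fingers measure 114 mm over their backs; the gripper's body (76 mm by 85 mm) begins 54 mm behind the grasp point. The pads swing forward as they close: fully open they stand 13 mm farther back than shut.
Start: joints at [-1.331, 0.116, 1.442, -0, 1.584, -0.038], TCP at [0.185, -0.649, 0.304] pointing down, gripper open.
Joint ranges: [-2.83, 2.83], [-0.83, 2.19], [0.07, 2.5], [-1.14, 4.28], [0.01, 3], [-2.97, 2.97]. Speed limits (rad/s): [1.89, 1.89, 2.22, 3.14, 3.14, 3.14].

### API

Orientations are given as a unit quaternion [w, x, y, z].
In Python, from station import r gives the robot as it stands. The module is installed in compiled form; this text tells all that it offers.
- The arm moves only by the tool step_arm, never from a script. Its argument "targets" is a list of rows, each an object with "claw": the finger opening in cm, from 0 to 8.54; "xyz": the shift along the tool's x, y, z in cm, a list of three; "angular": the turn, a rotation vector about the tool's x, y, z in rad, a list of three. In form: [{"claw": claw, "xyz": [dx, dy, dz], "angular": [wx, wy, wz]}, ...]. A call has exactly 8 rows; each row shifts and turns the commanded pose from where the row before left it, along the tool's axes as they then stand; what a row does not reach is not made up. A row lasts 1/8 s, in which the tool goes at most 62.5 mm and 10.7 degrees, less where a joint would pass 70% of its speed; a pose out of reach is approached as far as the arm can. A call with a gripper value outside its range is refused whole. The fingers move at their own pace and stop on an object; "force" is the grip in N (left out, the last holds). Time passes only in rows, so rows that do not move let the fingers close, or fill a call up. It gives the time, the measured TCP pose, the force, the opening and the grip force at its end, in the units of the state.
- r.get_obs(): the state, without advancing time (a new reading comes with each control period).
- r.grab_frame(name): name is "scene" or "top"; returns the picture (384x512x3 uint8, red, green, blue); there is no depth.
- r.camera_info(name): a dict with "fx", "fy", "cx", "cy" (pixels), "world_from_camera" (4x4, takes a point from camera to world coordinates). Camera axes: x right, y up, looking along -z (the intrinsics and any distortion apply to the point x, -y, -z); pixel columns grow to the right and rows downward; lengths in m; the calibration is good to about 2 mm. A picture is of the moment at which its call begins. camera_info takes no time and is no camera call.
- r.close_job(): hands the job in; it is judged then, once.
The state is a dict: "time": time; "qpos": joint angles; "qvel": joint speeds; "joint_torque": joint torques, N m; "tcp_pos": TCP position; "tool_rot": TCP orientation; "contact_force": force on the tool from outside, world axes, zero at the start; "wrist_torque": the same for the moment, N m; "grip_width": opening from 0.0 (shut) to 1.0 (fully open); "grasp_force": force on a finger pad.
Only numpy, scipy, OpenCV 4.12 (cv2) and the standard library are available. Lean on these libraries where they do the work, as an engineer would, in place of code of your own. Each camera call takes 0.05 s, during which the arm holds its last target. There are 200 camera calls.

## Working session

There is one attempt and no reset: what is moved stays moved. The work goes in short steps, Python scripts to look and compute and a tool call to move; the robot and the scene stay as the last step left them, time stands still between calls to the robot, and variables do not carry over. Pictures are saved under pics/ and viewed, at most 13 in all, crops included, and the job is handed in when it is done.

Besides the shell and the picture viewer there is one more tool, called after "Emit:" in YAML: its name, and indented under it one key for each argument. step_arm: Moves the arm, as the interface text tells. Its arguments: {"type":"object","properties":{"targets":{"type":"array"},"force":{"type":"number"}},"required":["targets"]}

```bash
mkdir -p pics; python3 - <<'E'
from station import r
import cv2
for n in("scene","top"):
    f=r.grab_frame(n); cv2.imwrite(f"pics/{n}0.png",cv2.resize(f[:,:,::-1],(800,600),interpolation=cv2.INTER_CUBIC)); cv2.imwrite(f"raw_{n}0.png",f[:,:,::-1])
    i=r.camera_info(n);print({k:(v.round(4).tolist() if hasattr(v,'round') and hasattr(v,'tolist') else v) for k,v in i.items()})
o=r.get_obs();print(o)
E
```

```text
{'fx': 439.17841489666915, 'fy': 439.17841489666915, 'cx': 263.334006560853, 'cy': 185.8929446118823, 'world_from_camera': [[-0.7126, 0.5362, -0.4525, -0.0056], [-0.7016, -0.5459, 0.458, 0.541], [-0.0015, 0.6438, 0.7652, 1.0463], [0.0, 0.0, 0.0, 1.0]]}
{'fx': 430.1511035833887, 'fy': 430.1511035833887, 'cx': 255.3655622700697, 'cy': 191.3674532822437, 'world_from_camera': [[-0.101, 0.9746, -0.1997, 0.3156], [-0.9949, -0.0997, 0.0166, -0.0053], [-0.0037, 0.2003, 0.9797, 1.2617], [0.0, 0.0, 0.0, 1.0]]}
{'time': 0.1, 'qpos': array([-1.33077694e+00,  1.16459081e-01,  1.44219504e+00,  4.80433546e-05,
        1.58397938e+00, -3.78025790e-02]), 'qvel': array([ 1.01064291e-03, -1.22880383e-03, -2.33420428e-03, -6.60056382e-04,
       -1.53557849e-03, -9.91616652e-05]), 'joint_torque': array([ 2.55385501e-03, -7.33663416e+01, -6.33788896e+01,  1.75737500e-04,
        5.29359924e-03,  3.62038941e-05]), 'tcp_pos': array([ 0.18510608, -0.64903389,  0.30322387]), 'tool_rot': array([-5.20189599e-04,  9.90367197e-01,  1.38464955e-01, -2.86324512e-05]), 'contact_force': array([-0.5671605 ,  0.97895525, -0.01133779]), 'wrist_torque': array([0.01420756, 0.02596558, 0.00096566]), 'grasp_force': 0.0, 'grip_width': 1.0036447690031485}
```

View pics/top0.png

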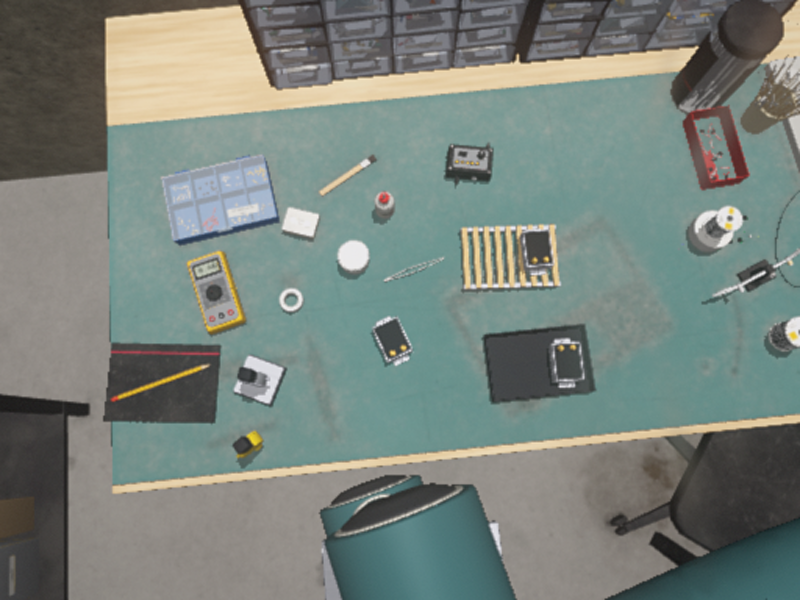

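View pics/scene0.png

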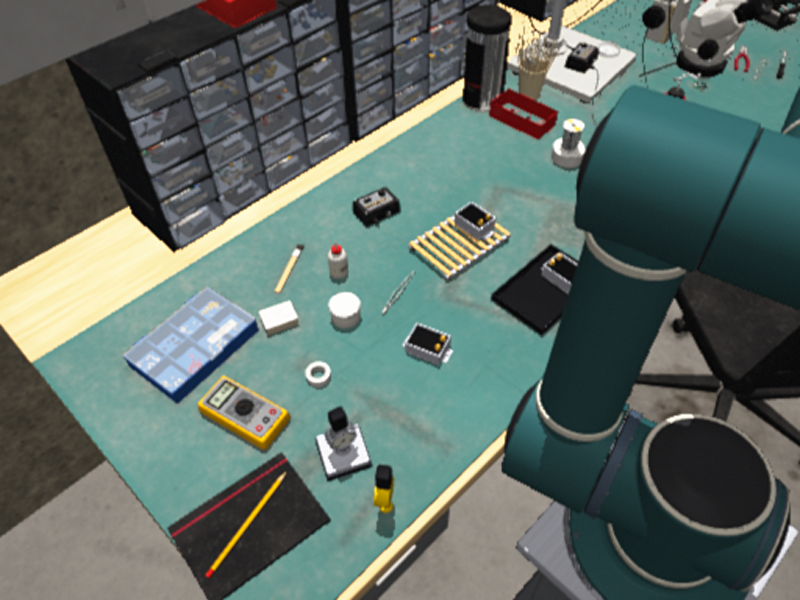

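The top view shows the gauge in its holder at about (258,378), the loose module at (392,340), the tray at (540,362) with its free half on the left, and the rack at (510,257), also free on the left. The scene view shows the gauge at (338,440) and the module at (428,343).

```bash
cat > h.py <<'E'
import numpy as np,cv2
from station import r
def ray(n,u,v):
    i=r.camera_info(n);T=np.array(i["world_from_camera"])
    d=T[:3,:3]@np.array([(u-i["cx"])/i["fx"],-(v-i["cy"])/i["fy"],-1]);return T[:3,3],d
def onz(n,u,v,z):
    o,d=ray(n,u,v);return o+d*(z-o[2])/d[2]
def tri(uv1,uv2):
    o1,d1=ray("top",*uv1);o2,d2=ray("scene",*uv2)
    s=np.linalg.lstsq(np.c_[d1,-d2],o2-o1,rcond=None)[0]
    a,b=o1+d1*s[0],o2+d2*s[1];return (a+b)/2,np.linalg.norm(a-b)
def proj(n,p):
    i=r.camera_info(n);T=np.array(i["world_from_camera"]);c=T[:3,:3].T@(np.array(p)-T[:3,3])
    return i["cx"]-i["fx"]*c[0]/c[2],i["cy"]+i["fy"]*c[1]/c[2]
def crop(f,c,w,size=400):
    x,y=int(c[0]-w/2),int(c[1]-w/2);g=cv2.resize(f[y:y+w,x:x+w],(size,size),interpolation=cv2.INTER_CUBIC)
    s=size/w
    for k in range(0,w,5):
        cv2.line(g,(int(k*s),0),(int(k*s),4),(0,0,255),1);cv2.line(g,(0,int(k*s)),(4,int(k*s)),(0,0,255),1)
        if k%10==0:
            cv2.putText(g,str(x+k),(int(k*s),14),0,.35,(0,255,255),1);cv2.putText(g,str(y+k),(6,int(k*s)+4),0,.35,(0,255,255),1)
    return g
E
python3 - <<'E'
from h import *
t=cv2.imread("raw_top0.png");s=cv2.imread("raw_scene0.png")
k=.64
a=np.hstack([crop(t,(258*k,378*k),44,300),crop(s,(342*k,440*k),64,300)])
b=np.hstack([crop(t,(392*k,340*k),44,300),crop(s,(428*k,343*k),44,300)])
cv2.imwrite("pics/c1.png",np.vstack([a,b]))
# green mat segmentation: non-green blobs on top view
for n,f in(("top",t),("scene",s)):
    hsv=cv2.cvtColor(f,cv2.COLOR_BGR2HSV)
    m=((hsv[...,0]>70)&(hsv[...,0]<100)&(hsv[...,1]>50)).astype(np.uint8)
    m=1-m
    N,l,st,c=cv2.connectedComponentsWithStats(m)
    for j in range(1,N):
        if 60<st[j,4]<4000:
            cn=cv2.findContours((l==j).astype(np.uint8),0,1)[0][0];R=cv2.minAreaRect(cn)
            print(n,st[j].tolist(),np.round(R[0],1),np.round(R[1],1),round(R[2],1))
E
```

```text
top [322, 96, 20, 22, 138] [332.5 106.5] [11.3 22.6] 45.0
top [215, 148, 22, 28, 427] [225.5 163. ] [25.5 21.5] 63.4
top [245, 164, 40, 17, 161] [264.6 171.8] [ 5.1 41.7] 71.6
top [238, 202, 27, 33, 569] [251.1 217.6] [31.8 19.6] 65.6
top [486, 202, 26, 25, 506] [498.5 214. ] [24. 25.] 90.0
top [464, 206, 16, 41, 287] [471.5 226.1] [13.4 40.1] 4.4
top [446, 229, 13, 12, 101] [452.  234.5] [11. 12.] 90.0
scene [412, 0, 100, 65, 2890] [461.5  32. ] [64. 99.] 90.0
scene [468, 29, 12, 18, 127] [473.5  37.5] [17. 11.] 90.0
scene [349, 73, 41, 48, 696] [366.7  91.3] [27.7 50.7] 22.0
scene [226, 119, 29, 25, 459] [240.7 131.9] [19.6 28.4] 67.2
scene [261, 120, 66, 76, 2016] [304.2 159.6] [55.7 70.5] 56.7
scene [209, 154, 14, 25, 258] [215.7 166.1] [24.5 12.6] 81.9
scene [175, 156, 19, 33, 209] [183.7 171.6] [ 7.9 36.2] 24.4
scene [113, 175, 13, 13, 93] [118.7 181.4] [11.5 12. ] 81.9
scene [244, 174, 21, 27, 87] [254.1 186.7] [ 4.2 32.2] 36.9
scene [210, 187, 21, 24, 406] [220.  198.5] [23. 20.] 90.0
scene [257, 206, 33, 28, 582] [274.  219.9] [31.6 21. ] 21.8
scene [186, 228, 26, 21, 293] [200.  235.5] [26.2 16.3] 45.0
scene [343, 243, 56, 40, 383] [366.8 266.1] [57.9 28.6] 21.4
scene [73, 262, 20, 15, 63] [ 82.1 268.4] [ 5.6 22.4] 55.0
scene [91, 266, 16, 12, 71] [ 98.5 272. ] [ 7.2 14.7] 56.3
scene [224, 298, 29, 45, 578] [241.7 320.3] [21.8 44.2] 30.1
scene [388, 334, 67, 43, 362] [416.8 360.4] [74.7 20.6] 28.0
```

View pics/c1.png

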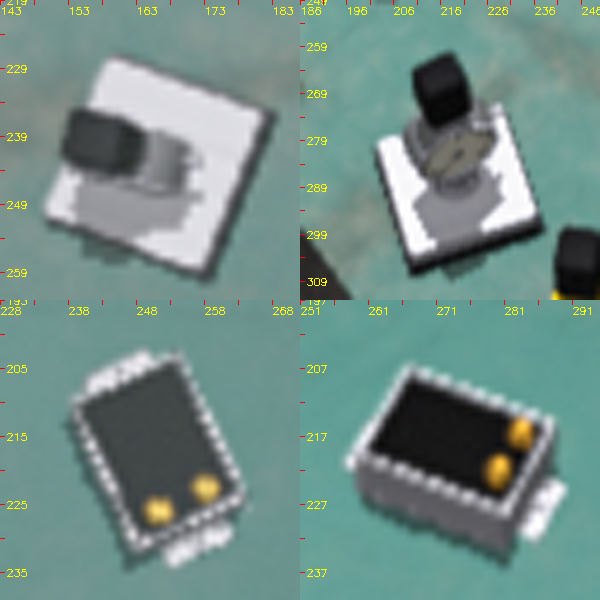

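The crops show the holder block's corners, the gauge with its dial facing the scene camera, and the module with its terminals at the lower right. In the top view the rim corners are at crop (75,105), (180,57), (240,200) and (137,247). I'll convert these to positions and check the sizes.

```bash
python3 - <<'E'
from h import *
def c2r(p,o,s): return [(p[0]+.5)/s-.5+o[0],(p[1]+.5)/s-.5+o[1]]
def rect(n,P,z,o,s):
    W=np.array([onz(n,*c2r(p,o,s),z) for p in P]);L=np.linalg.norm(np.diff(np.r_[W,W[:1]],axis=0),axis=1)
    d=(W[1]-W[0])+(W[2]-W[3]); d2=(W[0]-W[3])+(W[1]-W[2])
    print(n,"ctr",W.mean(0).round(4),"sides",L.round(4),"dir01",round(np.degrees(np.arctan2(d[1],d[0])),1),"dir30",round(np.degrees(np.arctan2(d2[1],d2[0])),1));return W
S=300/44;S2=300/64
print("holder");rect("top",[(110,57),(272,112),(208,272),(47,215)],.022,(143,219),S)
rect("scene",[(78,147),(197,107),(240,228),(115,262)],.022,(186,249),S2)
print("module");rect("top",[(75,105),(180,57),(240,200),(137,247)],.03,(228,195),S)
rect("scene",[(60,158),(112,70),(252,120),(208,213)],.03,(251,197),S)
for n,b,z in(("rack",[(462,228),(556,226),(559,287),(464,290)],.022),("tray",[(485,335),(588,325),(594,393),(490,402)],.02)):
    print(n);rect("top",b,z,(0,0),1.5625)
print("rack scene");rect("scene",[(410,243),(470,206),(510,237),(450,277)],.022,(0,0),1.5625)
print("grip front (scene)")
for p,z in(((125,123),.097),((168,113),.097),((113,70),.135),((155,52),.135)): print(onz("scene",*c2r(p,(186,249),S2),z).round(4))
print("decoy top",onz("top",*c2r((241,447),(0,0),1.5625),.12).round(3),onz("scene",*c2r((384,470),(0,0),1.5625),.125).round(3))
for n,u,z in(("jar",(353,255),.04),("tape",(291,300),.019),("flux",(384,198),.09),("tw",(415,270),.01)):print(n,onz("top",*c2r(u,(0,0),1.5625),z).round(3))
E
```

```text
holder
top ctr [0.4451 0.2445 0.022 ] sides [0.0734 0.0713 0.0726 0.0706] dir01 -114.6 dir30 -25.6
scene ctr [0.4417 0.2492 0.022 ] sides [0.0689 0.0776 0.0683 0.0722] dir01 -116.7 dir30 -24.9
module
top ctr [ 0.4933 -0.0053  0.03  ] sides [0.0492 0.0663 0.0477 0.066 ] dir01 -71.1 dir30 17.3
scene ctr [ 0.4928 -0.0053  0.03  ] sides [0.051  0.0645 0.0513 0.067 ] dir01 -69.5 dir30 20.2
rack
top ctr [ 0.6277 -0.2449  0.022 ] sides [0.1809 0.1202 0.1795 0.1221] dir01 -94.3 dir30 -5.4
tray
top ctr [ 0.4221 -0.2715  0.02  ] sides [0.1938 0.1262 0.1915 0.1238] dir01 -90.6 dir30 -3.5
rack scene
scene ctr [ 0.625  -0.2414  0.022 ] sides [0.1717 0.1228 0.1703 0.1229] dir01 -94.9 dir30 -5.5
grip front (scene)
[0.4469 0.2591 0.097 ]
[0.4354 0.2397 0.097 ]
[0.4556 0.255  0.135 ]
[0.4483 0.2332 0.135 ]
decoy top [0.326 0.262 0.12 ] [0.331 0.258 0.125]
jar [0.658 0.052 0.04 ]
tape [0.588 0.177 0.019]
flux [ 0.746 -0.016  0.09 ]
tw [ 0.625 -0.062  0.01 ]
```

```bash
python3 - <<'E'
from h import *
t=cv2.imread("raw_top0.png");s=cv2.imread("raw_scene0.png")
res={}
for n,f,(x,y,w) in(("top",t,(143,219,44)),("scene",s,(186,249,60))):
    g=cv2.resize(f[y:y+w,x:x+w],None,fx=8,fy=8,interpolation=cv2.INTER_CUBIC);v=g.max(2)
    # black grip
    m=(v<80).astype(np.uint8)
    N,l,st,c=cv2.connectedComponentsWithStats(m)
    for j in np.argsort(-st[1:,4])[:4]+1:
        M=(c[j]+.5)/8-.5+(x,y);b=st[j]/8
        print(n,"dark",M.round(2),(b[:4]+[x,y,0,0]).round(1))
        cn=max(cv2.findContours((l==j).astype(np.uint8),0,1)[0],key=cv2.contourArea);res.setdefault(n,[]).append(((np.array(cv2.minAreaRect(cn)[0])+.5)/8-.5+(x,y)))
    m=(g.min(2)>170).astype(np.uint8)
    cn=np.vstack([c for c in cv2.findContours(m,0,1)[0] if cv2.contourArea(c)>300]);h=cv2.convexHull(cn)
    for e in range(10,80,5):
        q=cv2.approxPolyDP(h,e,True)
        if len(q)==4:break
    q=(q[:,0]+.5)/8-.5+(x,y)
    W=np.array([onz(n,*p,.022) for p in q]);print(n,len(q),W.mean(0).round(4),np.linalg.norm(np.diff(np.r_[W,W[:1]],axis=0),axis=1).round(4))
    print(W[:,:2].round(4).tolist())
print(res)
E
```

```text
top dark [157.61 239.66] [152.2 235.2  11.9   9.4]
top dark [177.41 248.05] [172.4 236.1  10.6  23.8]
top dark [155.3  252.99] [154.9 252.9   2.1   1.1]
top dark [161.06 255.19] [160.9 255.4   1.4   0.6]
top 4 [0.4459 0.2469 0.022 ] [0.0674 0.0683 0.0686 0.0674]
[[0.462, 0.2016], [0.4011, 0.2307], [0.4295, 0.2928], [0.4911, 0.2624]]
scene dark [215.72 268.94] [210.  260.5  12.8  19.8]
scene dark [222.67 301.82] [208.2 295.4  29.9  12.5]
scene dark [242.86 303.16] [240.2 297.6   5.8  11.4]
scene dark [188.3  304.72] [186.  298.5   7.9  10.5]
scene 4 [0.4457 0.2465 0.022 ] [0.0681 0.0695 0.07   0.0685]
[[0.4005, 0.2302], [0.4285, 0.2923], [0.4918, 0.2634], [0.462, 0.2]]
{'top': [array([157.72810078, 239.73303986]), array([177.5806427 , 247.64027405]), array([155.32762718, 253.07643127]), array([161.0625, 255.1875])], 'scene': [array([216.08986092, 269.67733765]), array([223.05598831, 301.92195511]), array([242.625 , 302.8125]), array([189.43749952, 303.25      ])]}
```

```bash
cat >> h.py <<'E'
from scipy.spatial.transform import Rotation as Ro
def cur():
    o=r.get_obs();q=o["tool_rot"];return o["tcp_pos"],Ro.from_quat(np.r_[q[1:],q[0]]),o
def plan(wps,p=None,R=None):
    """wps: list of (xyz, yaw of tool y in deg, rows); prints rows in tool axes (cm, rad)"""
    p0,R0,o=cur();p=p0 if p is None else p;R=R0 if R is None else R
    for xyz,yaw,n in wps:
        a=np.radians(yaw);y=np.array([np.cos(a),np.sin(a),0]);z=np.array([0,0,-1.]);Rt=Ro.from_matrix(np.c_[np.cross(y,z),y,z])
        w=(R.inv()*Rt).as_rotvec()/n
        for k in range(n):
            d=R.inv().apply((np.array(xyz)-p)/(n-k));d=d.round(4);p=p+R.apply(d);R=R*Ro.from_rotvec(w.round(3))
            print((d*100).round(2).tolist(),w.round(3).tolist())
        print("--")
E
python3 - <<'E'
from h import *
print(tri((157.73,239.73),(216.09,269.68)))
plan([((.42,-.32,.31),-85,7),((.4458,.2467,.30),-115.5,11),((.4458,.2467,.168),-115.5,6)])
E
```

```text
(array([0.44509002, 0.24778038, 0.11017718]), np.float64(0.0012540951255500539))
[4.52, -3.6, -0.09] [-0.0, 0.0, 0.027]
[4.42, -3.72, -0.09] [-0.0, 0.0, 0.027]
[4.31, -3.84, -0.09] [-0.0, 0.0, 0.027]
[4.21, -3.95, -0.09] [-0.0, 0.0, 0.027]
[4.1, -4.07, -0.1] [-0.0, 0.0, 0.027]
[3.99, -4.17, -0.09] [-0.0, 0.0, 0.027]
[3.88, -4.28, -0.1] [-0.0, 0.0, 0.027]
--
[0.69, -5.11, 0.1] [-0.0, 0.0, 0.049]
[0.44, -5.14, 0.1] [-0.0, 0.0, 0.049]
[0.19, -5.15, 0.1] [-0.0, 0.0, 0.049]
[-0.07, -5.16, 0.09] [-0.0, 0.0, 0.049]
[-0.32, -5.15, 0.1] [-0.0, 0.0, 0.049]
[-0.57, -5.13, 0.09] [-0.0, 0.0, 0.049]
[-0.82, -5.09, 0.1] [-0.0, 0.0, 0.049]
[-1.07, -5.04, 0.09] [-0.0, 0.0, 0.049]
[-1.31, -4.99, 0.1] [-0.0, 0.0, 0.049]
[-1.56, -4.92, 0.09] [-0.0, 0.0, 0.049]
[-1.79, -4.83, 0.1] [-0.0, 0.0, 0.049]
--
[0.0, 0.0, 2.2] [-0.0, 0.0, -0.001]
[0.0, 0.0, 2.2] [-0.0, 0.0, -0.001]
[0.0, 0.0, 2.2] [-0.0, 0.0, -0.001]
[0.0, 0.0, 2.2] [-0.0, 0.0, -0.001]
[0.0, 0.01, 2.2] [-0.0, 0.0, -0.001]
[0.0, 0.0, 2.2] [-0.0, 0.0, -0.001]
--
```

Emit:
step_arm:
  targets:
    - {"claw": 4.5, "xyz": [4.5, -3.6, -0.1], "angular": [0, 0, 0.027]}
    - {"claw": 4.5, "xyz": [4.4, -3.7, -0.1], "angular": [0, 0, 0.027]}
    - {"claw": 4.5, "xyz": [4.3, -3.8, -0.1], "angular": [0, 0, 0.027]}
    - {"claw": 4.5, "xyz": [4.2, -3.9, -0.1], "angular": [0, 0, 0.027]}
    - {"claw": 4.5, "xyz": [4.1, -4.1, -0.1], "angular": [0, 0, 0.027]}
    - {"claw": 4.5, "xyz": [4.0, -4.2, -0.1], "angular": [0, 0, 0.027]}
    - {"claw": 4.5, "xyz": [3.9, -4.3, -0.1], "angular": [0, 0, 0.027]}
    - {"claw": 4.5, "xyz": [0.7, -5.1, 0.1], "angular": [0, 0, 0.049]}

```text
time: 1.1
tcp_pos: [0.4235, -0.2673, 0.3094]
tool_rot: [-0.0, 1.0, 0.02, -0.0]
contact_force: [1.5, 0.0, 0.2]
grip_width: 0.523
grasp_force: 0.0
```

Emit:
step_arm:
  targets:
    - {"claw": 4.5, "xyz": [0.4, -5.1, 0.1], "angular": [0, 0, 0.049]}
    - {"claw": 4.5, "xyz": [0.2, -5.1, 0.1], "angular": [0, 0, 0.049]}
    - {"claw": 4.5, "xyz": [-0.1, -5.2, 0.1], "angular": [0, 0, 0.049]}
    - {"claw": 4.5, "xyz": [-0.3, -5.1, 0.1], "angular": [0, 0, 0.049]}
    - {"claw": 4.5, "xyz": [-0.6, -5.1, 0.1], "angular": [0, 0, 0.049]}
    - {"claw": 4.5, "xyz": [-0.8, -5.1, 0.1], "angular": [0, 0, 0.049]}
    - {"claw": 4.5, "xyz": [-1.1, -5.0, 0.1], "angular": [0, 0, 0.049]}
    - {"claw": 4.5, "xyz": [-1.3, -5.0, 0.1], "angular": [0, 0, 0.049]}

```text
time: 2.1
tcp_pos: [0.4399, 0.1433, 0.3018]
tool_rot: [-0.0, 0.984, -0.176, 0.0]
contact_force: [0.8, 0.7, -0.2]
grip_width: 0.527
grasp_force: 0.0
```

```bash
python3 - <<'E'
from h import *
p,R,o=cur();print(p,o["qpos"].round(2),o["contact_force"].round(2))
plan([((.4456,.2468,.24),-115.5,4),((.4456,.2468,.168),-115.5,4)])
E
```

```text
[0.43989113 0.1433321  0.30183114] [ 0.26 -0.36  1.88 -0.    1.62  2.18] [ 0.84  0.75 -0.25]
[-0.76, -2.48, 1.55] [-0.0, -0.0, 0.023]
[-0.82, -2.46, 1.54] [-0.0, -0.0, 0.023]
[-0.88, -2.43, 1.55] [-0.0, -0.0, 0.023]
[-0.93, -2.42, 1.54] [-0.0, -0.0, 0.023]
--
[0.0, 0.0, 1.8] [-0.0, -0.0, -0.0]
[0.0, 0.0, 1.8] [-0.0, -0.0, -0.0]
[0.0, 0.0, 1.8] [-0.0, -0.0, -0.0]
[0.0, 0.0, 1.8] [-0.0, -0.0, -0.0]
--
```

Emit:
step_arm:
  targets:
    - {"claw": 4.5, "xyz": [-0.8, -2.5, 1.5], "angular": [0, 0, 0.023]}
    - {"claw": 4.5, "xyz": [-0.8, -2.5, 1.5], "angular": [0, 0, 0.023]}
    - {"claw": 4.5, "xyz": [-0.9, -2.4, 1.6], "angular": [0, 0, 0.023]}
    - {"claw": 4.5, "xyz": [-0.9, -2.4, 1.6], "angular": [0, 0, 0.023]}
    - {"claw": 4.5, "xyz": [0, 0, 0], "angular": [0, 0, 0]}
    - {"claw": 4.5, "xyz": [0, 0, 0], "angular": [0, 0, 0]}
    - {"claw": 4.5, "xyz": [0, 0, 0], "angular": [0, 0, 0]}
    - {"claw": 4.5, "xyz": [0, 0, 0], "angular": [0, 0, 0]}

```text
time: 3.1
tcp_pos: [0.4459, 0.2448, 0.2404]
tool_rot: [-0.0, 0.975, -0.221, 0.0]
contact_force: [0.0, 0.2, -0.6]
grip_width: 0.527
grasp_force: 0.0
```

```bash
python3 - <<'E'
from h import *
p,R,o=cur();print(p,o["qpos"].round(2),o["contact_force"].round(2))
plan([((.4456,.2468,.168),-115.5,4)])
t=r.grab_frame("top")[:,:,::-1];s=r.grab_frame("scene")[:,:,::-1]
cv2.imwrite("pics/c2.png",np.hstack([crop(t,(165,235),60),crop(s,(218,270),60)]))
E
```

```text
[0.44586763 0.24479853 0.24040116] [ 0.45 -0.23  1.88 -0.    1.49  2.47] [ 0.02  0.19 -0.62]
[-0.03, -0.04, 1.81] [-0.0, -0.0, 0.0]
[-0.03, -0.04, 1.81] [-0.0, -0.0, 0.0]
[-0.03, -0.04, 1.81] [-0.0, -0.0, 0.0]
[-0.02, -0.04, 1.81] [-0.0, -0.0, 0.0]
--
```

View pics/c2.png

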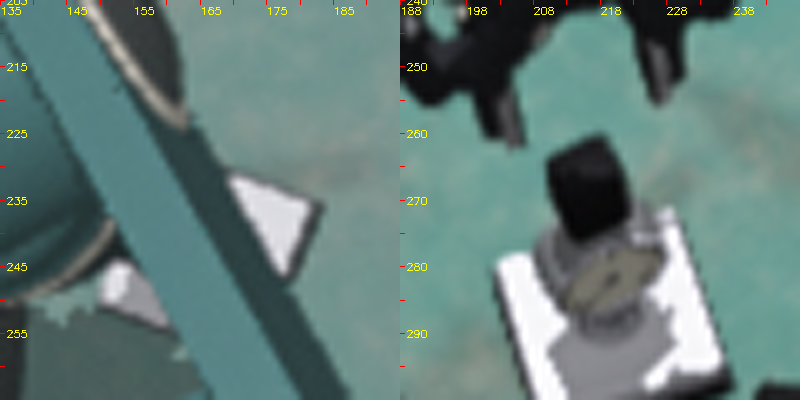

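The scene view shows the two fingers (tips at about (205,261) and (226,255)) straddling the grip block at (214,269). Next I descend and close.

Emit:
step_arm:
  targets:
    - {"claw": 4.5, "xyz": [-0.1, -0.1, 1.8], "angular": [0, 0, 0]}
    - {"claw": 4.5, "xyz": [0, -0.1, 1.8], "angular": [0, 0, 0]}
    - {"claw": 4.5, "xyz": [0, 0, 1.8], "angular": [0, 0, 0]}
    - {"claw": 4.5, "xyz": [0, 0, 1.8], "angular": [0, 0, 0]}
    - {"claw": 4.5, "xyz": [0, 0, 0], "angular": [0, 0, 0]}
    - {"claw": 2.6, "xyz": [0, 0, 0], "angular": [0, 0, 0]}
    - {"claw": 1.5, "xyz": [0, 0, 0], "angular": [0, 0, 0]}
    - {"claw": 1.5, "xyz": [0, 0, 0], "angular": [0, 0, 0]}
  force: 30

```text
time: 4.2
tcp_pos: [0.4459, 0.2475, 0.1685]
tool_rot: [-0.0, 0.975, -0.22, 0.0]
contact_force: [-0.1, -0.5, 1.3]
grip_width: 0.294
grasp_force: 29.8
```

Emit:
step_arm:
  targets:
    - {"claw": 1.5, "xyz": [0, 0, 0], "angular": [0, 0, 0]}
    - {"claw": 1.5, "xyz": [0, 0, 0], "angular": [0, 0, 0]}
    - {"claw": 1.5, "xyz": [0, 0, 0], "angular": [0, 0, 0]}
    - {"claw": 1.5, "xyz": [0, 0, 0], "angular": [0, 0, 0]}
    - {"claw": 1.5, "xyz": [0, 0, 0], "angular": [0, 0, 0]}
    - {"claw": 1.5, "xyz": [0, 0, 0], "angular": [0, 0, 0]}
    - {"claw": 1.5, "xyz": [0, 0, 0], "angular": [0, 0, 0]}
    - {"claw": 1.5, "xyz": [0, 0, 0], "angular": [0, 0, 0]}
  force: 100

```text
time: 5.2
tcp_pos: [0.4459, 0.2476, 0.1687]
tool_rot: [-0.0, 0.975, -0.22, 0.0]
contact_force: [0.1, 0.2, 6.3]
grip_width: 0.277
grasp_force: 97.9
```

Emit:
step_arm:
  targets:
    - {"claw": 1.5, "xyz": [0, 0, -0.5], "angular": [0, 0, 0]}
    - {"claw": 1.5, "xyz": [0, 0, -1.0], "angular": [0, 0, 0]}
    - {"claw": 1.5, "xyz": [0, 0, -1.5], "angular": [0, 0, 0]}
    - {"claw": 1.5, "xyz": [0, 0, -1.5], "angular": [0, 0, 0]}
    - {"claw": 1.5, "xyz": [0, 0, -1.5], "angular": [0, 0, 0]}
    - {"claw": 1.5, "xyz": [0, 0, -1.0], "angular": [0, 0, 0]}
    - {"claw": 1.5, "xyz": [0, 0, 0], "angular": [0, 0, 0]}
    - {"claw": 1.5, "xyz": [0, 0, 0], "angular": [0, 0, 0]}

```text
time: 6.2
tcp_pos: [0.4455, 0.2474, 0.2374]
tool_rot: [0.0, 0.975, -0.22, -0.0]
contact_force: [-0.0, -0.9, -2.4]
grip_width: 0.28
grasp_force: 98.1
```

```bash
python3 - <<'E'
from h import *
p,R,o=cur();print(p,o["contact_force"].round(2))
a=np.radians(18.5);c=np.array([.493,-.0053])+.008*np.array([np.cos(a),np.sin(a)]);print(c)
t=r.grab_frame("top")[:,:,::-1];s=r.grab_frame("scene")[:,:,::-1]
g=proj("scene",p+[0,0,-.054-.05])
cv2.imwrite("pics/c3.png",np.hstack([crop(s,g,60),crop(s,(218,287),60)]))
plan([((*c,.245),-100,7),((*c,.225),-100,2)])
E
```

```text
[0.44552811 0.24740087 0.23736494] [-0.04 -0.85 -2.37]
[ 0.50058659 -0.00276156]
[2.25, 2.89, -0.11] [0.0, 0.0, -0.039]
[2.13, 2.97, -0.11] [0.0, 0.0, -0.039]
[2.01, 3.06, -0.11] [0.0, 0.0, -0.039]
[1.89, 3.13, -0.11] [0.0, 0.0, -0.039]
[1.77, 3.2, -0.11] [0.0, 0.0, -0.039]
[1.65, 3.27, -0.11] [0.0, 0.0, -0.039]
[1.51, 3.33, -0.11] [0.0, 0.0, -0.039]
--
[0.0, 0.0, 1.0] [0.0, 0.0, 0.002]
[0.01, 0.0, 1.0] [0.0, 0.0, 0.002]
--
```

View pics/c3.png

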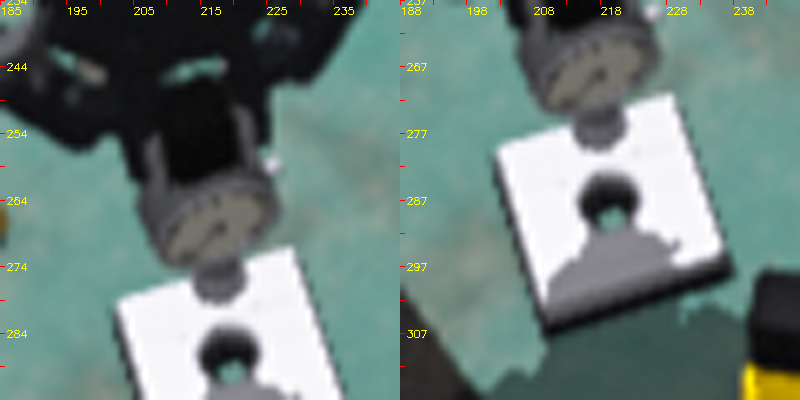

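The gauge hangs upright, clear of the holder. Its recess shows at about (218,287), and the needle points down left, at zero. Next I move it over the module.

```bash
python3 - <<'E'
from h import *
plan([((.5006,-.0028,.237),-115.5,7),((.5006,-.0028,.20),-115.5,3)])
E
```

```text
[2.25, 2.89, 0.0] [0.0, 0.0, 0.0]
[2.25, 2.89, 0.01] [0.0, 0.0, 0.0]
[2.25, 2.89, 0.0] [0.0, 0.0, 0.0]
[2.24, 2.89, 0.01] [0.0, 0.0, 0.0]
[2.25, 2.89, 0.0] [0.0, 0.0, 0.0]
[2.24, 2.89, 0.01] [0.0, 0.0, 0.0]
[2.25, 2.88, 0.0] [0.0, 0.0, 0.0]
--
[-0.0, 0.0, 1.23] [0.0, 0.0, 0.0]
[-0.0, 0.0, 1.24] [0.0, 0.0, 0.0]
[-0.0, 0.0, 1.23] [0.0, 0.0, 0.0]
--
```

Emit:
step_arm:
  targets:
    - {"claw": 1.5, "xyz": [2.25, 2.9, 0], "angular": [0, 0, 0]}
    - {"claw": 1.5, "xyz": [2.25, 2.9, 0], "angular": [0, 0, 0]}
    - {"claw": 1.5, "xyz": [2.25, 2.9, 0], "angular": [0, 0, 0]}
    - {"claw": 1.5, "xyz": [2.25, 2.9, 0], "angular": [0, 0, 0]}
    - {"claw": 1.5, "xyz": [2.25, 2.9, 0], "angular": [0, 0, 0]}
    - {"claw": 1.5, "xyz": [2.25, 2.9, 0], "angular": [0, 0, 0]}
    - {"claw": 1.5, "xyz": [2.25, 2.9, 0], "angular": [0, 0, 0]}
    - {"claw": 1.5, "xyz": [0, 0, 0.5], "angular": [0, 0, 0]}

```text
time: 7.3
tcp_pos: [0.5009, -0.0053, 0.2326]
tool_rot: [0.0, 0.975, -0.222, -0.0]
contact_force: [-1.4, 0.1, -1.7]
grip_width: 0.285
grasp_force: 98.6
```

Emit:
step_arm:
  targets:
    - {"claw": 1.5, "xyz": [0, 0, 1.0], "angular": [0, 0, 0]}
    - {"claw": 1.5, "xyz": [0, 0, 1.0], "angular": [0, 0, 0]}
    - {"claw": 1.5, "xyz": [0, 0, 1.0], "angular": [0, 0, 0]}
    - {"claw": 1.5, "xyz": [0, 0, 0], "angular": [0, 0, 0]}
    - {"claw": 1.5, "xyz": [0, 0, 0], "angular": [0, 0, 0]}
    - {"claw": 1.5, "xyz": [0, 0, 0], "angular": [0, 0, 0]}
    - {"claw": 1.5, "xyz": [0, 0, 0], "angular": [0, 0, 0]}
    - {"claw": 1.5, "xyz": [0, 0, 0], "angular": [0, 0, 0]}

```text
time: 8.3
tcp_pos: [0.5007, -0.0035, 0.2031]
tool_rot: [-0.0, 0.975, -0.22, 0.0]
contact_force: [0.7, -0.1, -2.3]
grip_width: 0.278
grasp_force: 98.6
```

```bash
python3 - <<'E'
from h import *
p,R,o=cur();print(p,o["contact_force"].round(2),R.as_matrix()[:,2])
s=r.grab_frame("scene")[:,:,::-1]
cv2.imwrite("pics/c4.png",crop(s,proj("scene",[.5,0,.04]),60,600))
E
```

```text
[ 0.50068234 -0.0035434   0.20305111] [ 0.67 -0.12 -2.35] [ 1.82506059e-04 -1.63594686e-05 -9.99999983e-01]
```

View pics/c4.png

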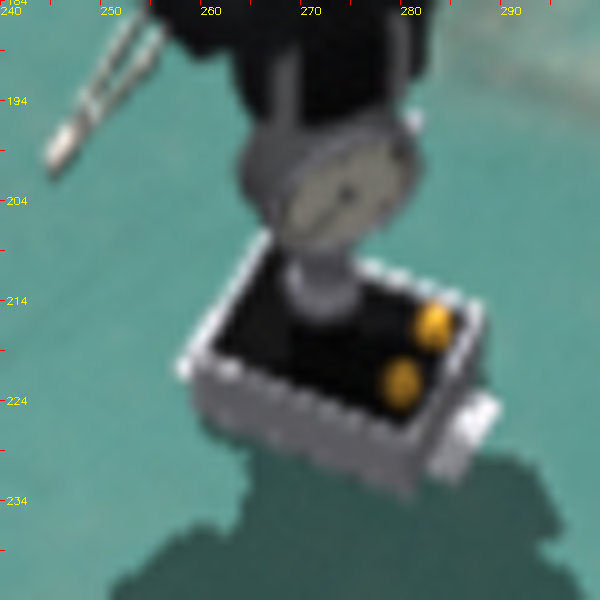

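The foot hangs over the clear compound at about (272,213), away from the terminals at (280,222) and (283,216). Next I descend to just above any possible flush height.

Emit:
step_arm:
  targets:
    - {"claw": 1.5, "xyz": [0, 0, 0.4], "angular": [0, 0, 0]}
    - {"claw": 1.5, "xyz": [0, 0, 0.4], "angular": [0, 0, 0]}
    - {"claw": 1.5, "xyz": [0, 0, 0.3], "angular": [0, 0, 0]}
    - {"claw": 1.5, "xyz": [0, 0, 0.2], "angular": [0, 0, 0]}
    - {"claw": 1.5, "xyz": [0, 0, 0.1], "angular": [0, 0, 0]}
    - {"claw": 1.5, "xyz": [0, 0, 0], "angular": [0, 0, 0]}
    - {"claw": 1.5, "xyz": [0, 0, 0], "angular": [0, 0, 0]}
    - {"claw": 1.5, "xyz": [0, 0, 0], "angular": [0, 0, 0]}

```text
time: 9.35
tcp_pos: [0.5007, -0.0035, 0.189]
tool_rot: [-0.0, 0.975, -0.22, 0.0]
contact_force: [0.2, 0.7, -1.5]
grip_width: 0.278
grasp_force: 98.6
```

Emit:
step_arm:
  targets:
    - {"claw": 1.5, "xyz": [0, 0, 0.05], "angular": [0, 0, 0]}
    - {"claw": 1.5, "xyz": [0, 0, 0.05], "angular": [0, 0, 0]}
    - {"claw": 1.5, "xyz": [0, 0, 0.05], "angular": [0, 0, 0]}
    - {"claw": 1.5, "xyz": [0, 0, 0.03], "angular": [0, 0, 0]}
    - {"claw": 1.5, "xyz": [0, 0, 0], "angular": [0, 0, 0]}
    - {"claw": 1.5, "xyz": [0, 0, 0], "angular": [0, 0, 0]}
    - {"claw": 1.5, "xyz": [0, 0, 0], "angular": [0, 0, 0]}
    - {"claw": 1.5, "xyz": [0, 0, 0], "angular": [0, 0, 0]}

```text
time: 10.35
tcp_pos: [0.5007, -0.0035, 0.1871]
tool_rot: [-0.0, 0.975, -0.22, 0.0]
contact_force: [-0.1, -0.2, 0.1]
grip_width: 0.274
grasp_force: 98.7
```

Emit:
step_arm:
  targets:
    - {"claw": 1.5, "xyz": [0, 0, 0.05], "angular": [0, 0, 0]}
    - {"claw": 1.5, "xyz": [0, 0, 0.05], "angular": [0, 0, 0]}
    - {"claw": 1.5, "xyz": [0, 0, 0.05], "angular": [0, 0, 0]}
    - {"claw": 1.5, "xyz": [0, 0, 0], "angular": [0, 0, 0]}
    - {"claw": 1.5, "xyz": [0, 0, 0], "angular": [0, 0, 0]}
    - {"claw": 1.5, "xyz": [0, 0, 0], "angular": [0, 0, 0]}
    - {"claw": 1.5, "xyz": [0, 0, 0], "angular": [0, 0, 0]}
    - {"claw": 1.5, "xyz": [0, 0, 0], "angular": [0, 0, 0]}

```text
time: 11.35
tcp_pos: [0.5007, -0.0035, 0.1856]
tool_rot: [-0.0, 0.975, -0.22, -0.0]
contact_force: [0.4, 0.2, 0.7]
grip_width: 0.279
grasp_force: 98.8
```

Emit:
step_arm:
  targets:
    - {"claw": 1.5, "xyz": [0, 0, 0.05], "angular": [0, 0, 0]}
    - {"claw": 1.5, "xyz": [0, 0, 0], "angular": [0, 0, 0]}
    - {"claw": 1.5, "xyz": [0, 0, 0.05], "angular": [0, 0, 0]}
    - {"claw": 1.5, "xyz": [0, 0, 0], "angular": [0, 0, 0]}
    - {"claw": 1.5, "xyz": [0, 0, 0], "angular": [0, 0, 0]}
    - {"claw": 1.5, "xyz": [0, 0, 0], "angular": [0, 0, 0]}
    - {"claw": 1.5, "xyz": [0, 0, 0], "angular": [0, 0, 0]}
    - {"claw": 1.5, "xyz": [0, 0, 0], "angular": [0, 0, 0]}

```text
time: 12.35
tcp_pos: [0.5008, -0.0036, 0.1853]
tool_rot: [0.0, 0.975, -0.22, 0.0]
contact_force: [-1.7, 0.0, 8.1]
grip_width: 0.277
grasp_force: 99.7
```

Emit:
step_arm:
  targets:
    - {"claw": 1.5, "xyz": [0, 0, 0.02], "angular": [0, 0, 0]}
    - {"claw": 1.5, "xyz": [0, 0, 0.02], "angular": [0, 0, 0]}
    - {"claw": 1.5, "xyz": [0, 0, 0], "angular": [0, 0, 0]}
    - {"claw": 1.5, "xyz": [0, 0, 0], "angular": [0, 0, 0]}
    - {"claw": 1.5, "xyz": [0, 0, 0], "angular": [0, 0, 0]}
    - {"claw": 1.5, "xyz": [0, 0, 0], "angular": [0, 0, 0]}
    - {"claw": 1.5, "xyz": [0, 0, 0], "angular": [0, 0, 0]}
    - {"claw": 1.5, "xyz": [0, 0, 0], "angular": [0, 0, 0]}

```text
time: 13.35
tcp_pos: [0.5009, -0.0036, 0.1853]
tool_rot: [0.0, 0.975, -0.22, 0.001]
contact_force: [-2.2, -0.2, 11.6]
grip_width: 0.278
grasp_force: 99.9
```

Emit:
step_arm:
  targets:
    - {"claw": 1.5, "xyz": [0, 0, 0.01], "angular": [0, 0, 0]}
    - {"claw": 1.5, "xyz": [0, 0, 0], "angular": [0, 0, 0]}
    - {"claw": 1.5, "xyz": [0, 0, 0], "angular": [0, 0, 0]}
    - {"claw": 1.5, "xyz": [0, 0, 0], "angular": [0, 0, 0]}
    - {"claw": 1.5, "xyz": [0, 0, 0], "angular": [0, 0, 0]}
    - {"claw": 1.5, "xyz": [0, 0, 0], "angular": [0, 0, 0]}
    - {"claw": 1.5, "xyz": [0, 0, 0], "angular": [0, 0, 0]}
    - {"claw": 1.5, "xyz": [0, 0, 0], "angular": [0, 0, 0]}

```text
time: 14.35
tcp_pos: [0.5009, -0.0036, 0.1853]
tool_rot: [0.0, 0.975, -0.22, 0.001]
contact_force: [-3.8, -0.9, 14.2]
grip_width: 0.279
grasp_force: 100.0
```

```bash
python3 - <<'E'
from h import *
p,R,o=cur();f=[r.get_obs()["contact_force"].round(2).tolist()]
print(p,f,o["wrist_torque"].round(2),np.degrees(np.arccos(-R.as_matrix()[2,2])))
s=r.grab_frame("scene")[:,:,::-1]
cv2.imwrite("pics/c5.png",crop(s,proj("scene",[.5,0,.06]),60,600))
E
```

```text
[ 0.50094331 -0.00361571  0.18529805] [[-3.78, -0.87, 14.24]] [-0.19  0.88  0.  ] 0.07358902500287542
```

View pics/c5.png

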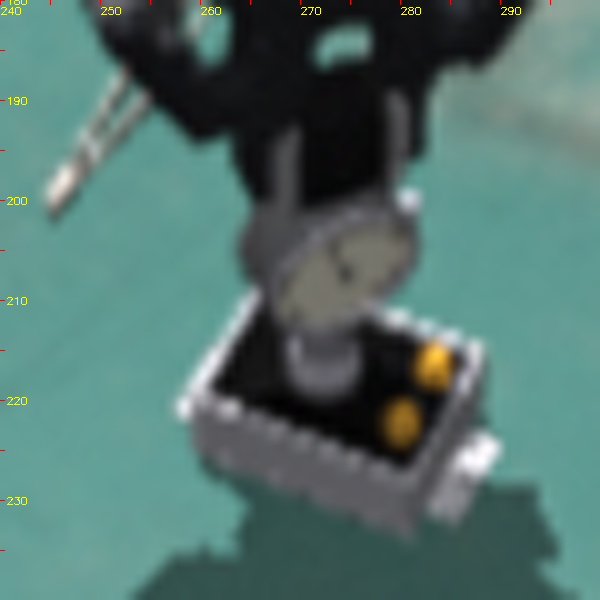

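The foot sits on the compound at about (272,217) under roughly 16 N, with the needle off zero and near the top. Next I lift straight up and back-project the needle pixels from this frame for a first reading.

Emit:
step_arm:
  targets:
    - {"claw": 1.5, "xyz": [0, 0, -0.2], "angular": [0, 0, 0]}
    - {"claw": 1.5, "xyz": [0, 0, -0.3], "angular": [0, 0, 0]}
    - {"claw": 1.5, "xyz": [0, 0, -0.5], "angular": [0, 0, 0]}
    - {"claw": 1.5, "xyz": [0, 0, -1.0], "angular": [0, 0, 0]}
    - {"claw": 1.5, "xyz": [0, 0, -1.5], "angular": [0, 0, 0]}
    - {"claw": 1.5, "xyz": [0, 0, -1.5], "angular": [0, 0, 0]}
    - {"claw": 1.5, "xyz": [0, 0, -0.3], "angular": [0, 0, 0]}
    - {"claw": 1.5, "xyz": [0, 0, 0], "angular": [0, 0, 0]}

```text
time: 15.4
tcp_pos: [0.5007, -0.0035, 0.2372]
tool_rot: [-0.0, 0.975, -0.22, 0.0]
contact_force: [0.6, -0.7, -2.5]
grip_width: 0.281
grasp_force: 98.6
```

```bash
cat >> h.py <<'E'
def readdial(f,tcp,R,off=.1587,zc=.058,gridonly=False):
    """needle pixels back-projected on the dial plane (gauge frame from the held tool)"""
    gz=-R.as_matrix()[:,2]; yv=-R.as_matrix()[:,1]; gx=np.cross(yv,gz)      # gauge y = -tool y (dial -x toward camera)
    c=tcp-gz*(off-zc)-gx*.010
    o,_=ray("scene",0,0);u0,v0=proj("scene",c)
    s=6;w=int(22);x0,y0=int(u0)-w,int(v0)-w
    g=cv2.resize(f[y0:y0+2*w,x0:x0+2*w],None,fx=s,fy=s,interpolation=cv2.INTER_CUBIC).max(2)
    out=[]
    for j in range(g.shape[0]):
        for i in range(g.shape[1]):
            oo,d=ray_((i+.5)/s-.5+x0,(j+.5)/s-.5+y0);t=(c-oo)@gx/(d@gx);q=oo+d*t-c
            out.append((-(q@yv),q@gz,g[j,i]))   # right on dial as seen from -x is -y
    return np.array(out),(u0,v0)
_i=r.camera_info("scene");_T=np.array(_i["world_from_camera"])
def ray_(u,v): return _T[:3,3],_T[:3,:3]@np.array([(u-_i["cx"])/_i["fx"],-(v-_i["cy"])/_i["fy"],-1])
E
python3 - <<'E'
from h import *
p,R,o=cur();print(p,o["contact_force"].round(1), o["qpos"].round(2))
f=r.grab_frame("scene")[:,:,::-1]
d,uv=readdial(f,p,R);print(uv)
rad=np.hypot(d[:,0],d[:,1])
# dial face centre check: yellowish-light region radius; darkness per angle
m=(rad>.004)&(rad<.014)
ang=np.degrees(np.arctan2(d[:,0],d[:,1]))  # clockwise from up
for a in range(-180,180,15):
    k=m&(np.abs(ang-a)<7.5);print(a,k.sum(),d[k,2].mean().round(1),d[k,2].min())
# rectified picture
n=100;im=np.zeros((n,n));from scipy.interpolate import griddata
gx,gy=np.meshgrid(np.linspace(-.026,.026,n),np.linspace(.026,-.026,n))
im=griddata(d[:,:2],d[:,2],(gx,gy),method="linear",fill_value=0)
cv2.imwrite("rect.png",cv2.resize(im.astype(np.uint8),(400,400)))
plan([((.36,.25,.50),-115.5,8)])
E
```

```text
[ 0.50065418 -0.00350622  0.23724341] [ 0.6 -0.7 -2.5] [-0.06 -0.25  1.89  0.    1.49  1.96]
(np.float64(273.11168409998857), np.float64(195.00919033234052))
-180 31 115.9 114.0
-165 66 116.3 114.0
-150 69 115.1 107.0
-135 69 115.8 106.0
-120 70 117.9 114.0
-105 70 114.8 102.0
-90 71 110.0 98.0
-75 74 104.9 83.0
-60 67 105.0 81.0
-45 71 108.4 93.0
-30 72 103.8 94.0
-15 71 95.4 84.0
0 72 88.5 80.0
15 71 102.1 93.0
30 71 109.3 98.0
45 72 114.6 105.0
60 71 115.0 100.0
75 70 114.4 95.0
90 70 113.0 91.0
105 69 111.1 85.0
120 68 107.6 84.0
135 70 106.7 87.0
150 68 108.8 95.0
165 68 114.4 104.0
[-2.95, -2.11, -3.29] [0.0, 0.0, 0.0]
[-2.95, -2.11, -3.29] [0.0, 0.0, 0.0]
[-2.95, -2.1, -3.29] [0.0, 0.0, 0.0]
[-2.95, -2.11, -3.29] [0.0, 0.0, 0.0]
[-2.95, -2.1, -3.29] [0.0, 0.0, 0.0]
[-2.95, -2.11, -3.29] [0.0, 0.0, 0.0]
[-2.95, -2.1, -3.29] [0.0, 0.0, 0.0]
[-2.95, -2.11, -3.29] [0.0, 0.0, 0.0]
--
```

The needle is close to straight up, so a near, squarer view is worth the time. I'll bring the gauge toward the scene camera and tilt the dial up.

Emit:
step_arm:
  targets:
    - {"claw": 1.5, "xyz": [-3.4, -2.2, -3.9], "angular": [0, 0, 0]}
    - {"claw": 1.5, "xyz": [-3.4, -2.2, -3.9], "angular": [0, 0, 0]}
    - {"claw": 1.5, "xyz": [-3.4, -2.2, -3.9], "angular": [0, 0, 0]}
    - {"claw": 1.5, "xyz": [-3.4, -2.2, -3.9], "angular": [0, 0, 0]}
    - {"claw": 1.5, "xyz": [-3.4, -2.2, -3.9], "angular": [0, 0, 0]}
    - {"claw": 1.5, "xyz": [-3.4, -2.2, -3.9], "angular": [0, 0, 0]}
    - {"claw": 1.5, "xyz": [-3.4, -2.2, -3.9], "angular": [0, 0, 0]}
    - {"claw": 1.5, "xyz": [-3.4, -2.2, -3.9], "angular": [0, 0, 0]}

```text
time: 16.45
tcp_pos: [0.3298, 0.2733, 0.5499]
tool_rot: [0.0, 0.975, -0.22, -0.0]
contact_force: [0.7, -0.0, -2.5]
grip_width: 0.276
grasp_force: 98.9
```

Emit:
step_arm:
  targets:
    - {"claw": 1.5, "xyz": [0, 0, 0], "angular": [0, -0.15, 0]}
    - {"claw": 1.5, "xyz": [0, 0, 0], "angular": [0, -0.15, 0]}
    - {"claw": 1.5, "xyz": [0, 0, 0], "angular": [0, -0.15, 0]}
    - {"claw": 1.5, "xyz": [0, 0, 0], "angular": [0, -0.15, 0]}
    - {"claw": 1.5, "xyz": [0, 0, 0], "angular": [0, 0, 0]}
    - {"claw": 1.5, "xyz": [0, 0, 0], "angular": [0, 0, 0]}
    - {"claw": 1.5, "xyz": [0, 0, 0], "angular": [0, 0, 0]}
    - {"claw": 1.5, "xyz": [0, 0, 0], "angular": [0, 0, 0]}

```text
time: 17.45
tcp_pos: [0.3302, 0.2724, 0.5495]
tool_rot: [-0.065, 0.932, -0.21, -0.287]
contact_force: [0.5, -0.3, -2.8]
grip_width: 0.279
grasp_force: 98.9
```

```bash
python3 - <<'E'
from h import *
p,R,o=cur();print(p,o["qpos"].round(2),R.as_matrix()[:,2].round(3))
f=r.grab_frame("scene")[:,:,::-1]
gz=-R.as_matrix()[:,2];gx=R.as_matrix()[:,0];c=p-gz*(.1587-.058)-gx*.01
u,v=proj("scene",c);print(u,v,[np.subtract(proj("scene",c+gz*.02),(u,v)).round(1)])
cv2.imwrite("pics/c6.png",crop(f,(u,v),50,600))
E
```

```text
[0.33021833 0.27241951 0.54950333] [ 0.41 -0.26  1.46  0.59  2.27  2.73] [-0.509  0.242 -0.826]
245.24814697475992 244.35337811648975 [array([ -2.7, -11.8])]
```

View pics/c6.png

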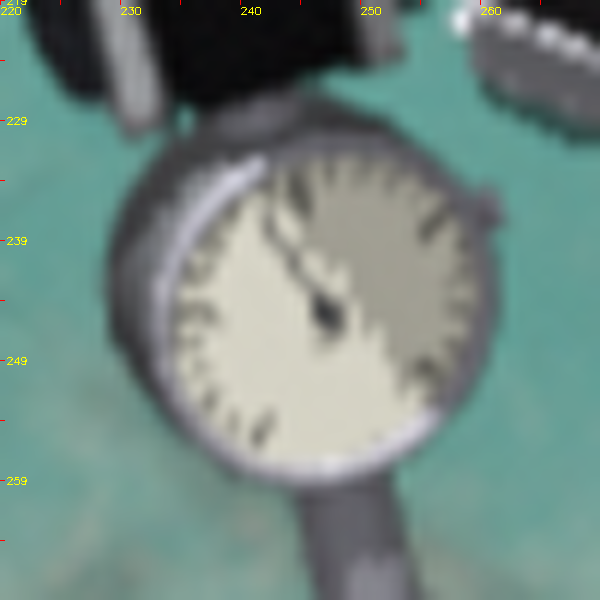

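The dial is clear: centre at crop (328,315), long top mark at (300,190), needle tip at (265,225). The needle is about 22° short of the mark, so it reads about 42 and the module is not cured, which means the curing rack. The gauge goes back first.

```bash
python3 - <<'E'
from h import *
p,R,o=cur()
plan([(p,-115.5,4),((.4458,.2475,.26),-115.5,8)])
E
```

```text
[0.0, 0.0, 0.0] [-0.0, 0.15, 0.0]
[0.0, 0.0, 0.0] [-0.0, 0.15, 0.0]
[0.0, 0.0, 0.0] [-0.0, 0.15, 0.0]
[0.0, 0.0, 0.0] [-0.0, 0.15, 0.0]
--
[1.43, -0.34, 3.62] [-0.0, -0.0, 0.0]
[1.43, -0.34, 3.62] [-0.0, -0.0, 0.0]
[1.43, -0.34, 3.62] [-0.0, -0.0, 0.0]
[1.43, -0.33, 3.62] [-0.0, -0.0, 0.0]
[1.44, -0.34, 3.62] [-0.0, -0.0, 0.0]
[1.43, -0.33, 3.62] [-0.0, -0.0, 0.0]
[1.44, -0.34, 3.62] [-0.0, -0.0, 0.0]
[1.43, -0.33, 3.62] [-0.0, -0.0, 0.0]
--
```

Emit:
step_arm:
  targets:
    - {"claw": 1.5, "xyz": [0, 0, 0], "angular": [0, 0.15, 0]}
    - {"claw": 1.5, "xyz": [0, 0, 0], "angular": [0, 0.15, 0]}
    - {"claw": 1.5, "xyz": [0, 0, 0], "angular": [0, 0.15, 0]}
    - {"claw": 1.5, "xyz": [0, 0, 0], "angular": [0, 0.15, 0]}
    - {"claw": 1.5, "xyz": [1.4, -0.3, 3.6], "angular": [0, 0, 0]}
    - {"claw": 1.5, "xyz": [1.4, -0.4, 3.6], "angular": [0, 0, 0]}
    - {"claw": 1.5, "xyz": [1.4, -0.3, 3.6], "angular": [0, 0, 0]}
    - {"claw": 1.5, "xyz": [1.5, -0.4, 3.6], "angular": [0, 0, 0]}

```text
time: 18.5
tcp_pos: [0.3883, 0.2603, 0.4041]
tool_rot: [-0.0, 0.976, -0.22, 0.0]
contact_force: [-0.0, 0.2, -2.3]
grip_width: 0.279
grasp_force: 98.9
```

Emit:
step_arm:
  targets:
    - {"claw": 1.5, "xyz": [1.4, -0.3, 3.6], "angular": [0, 0, 0]}
    - {"claw": 1.5, "xyz": [1.4, -0.3, 3.6], "angular": [0, 0, 0]}
    - {"claw": 1.5, "xyz": [1.5, -0.3, 3.6], "angular": [0, 0, 0]}
    - {"claw": 1.5, "xyz": [1.4, -0.4, 3.6], "angular": [0, 0, 0]}
    - {"claw": 1.5, "xyz": [0, 0, 0], "angular": [0, 0, 0]}
    - {"claw": 1.5, "xyz": [0, 0, 0], "angular": [0, 0, 0]}
    - {"claw": 1.5, "xyz": [0, 0, 0], "angular": [0, 0, 0]}
    - {"claw": 1.5, "xyz": [0, 0, 0], "angular": [0, 0, 0]}

```text
time: 19.5
tcp_pos: [0.4451, 0.2479, 0.2623]
tool_rot: [-0.001, 0.975, -0.22, 0.001]
contact_force: [-0.4, -0.4, -3.4]
grip_width: 0.28
grasp_force: 98.8
```

```bash
python3 - <<'E'
from h import *
p,R,o=cur();print(p,R.as_matrix()[:,2].round(4))
plan([((.4458,.2475,.190),-115.5,4),((.4458,.2475,.1695),-115.5,4)])
E
```

```text
[0.44514847 0.24791801 0.26227056] [ 1.5e-03  7.0e-04 -1.0e+00]
[0.02, 0.0, 1.81] [-0.0, -0.0, 0.0]
[0.02, 0.01, 1.81] [-0.0, -0.0, 0.0]
[0.01, 0.0, 1.8] [-0.0, -0.0, 0.0]
[0.02, 0.01, 1.81] [-0.0, -0.0, 0.0]
--
[-0.0, 0.0, 0.51] [-0.0, -0.0, 0.0]
[-0.0, 0.0, 0.51] [-0.0, -0.0, 0.0]
[-0.0, 0.0, 0.51] [-0.0, -0.0, 0.0]
[-0.0, 0.0, 0.52] [-0.0, -0.0, 0.0]
--
```

Emit:
step_arm:
  targets:
    - {"claw": 1.5, "xyz": [0.1, 0, 1.8], "angular": [0, 0, 0]}
    - {"claw": 1.5, "xyz": [0, 0, 1.8], "angular": [0, 0, 0]}
    - {"claw": 1.5, "xyz": [0, 0, 1.8], "angular": [0, 0, 0]}
    - {"claw": 1.5, "xyz": [0, 0, 1.3], "angular": [0, 0, 0]}
    - {"claw": 1.5, "xyz": [0, 0, 0], "angular": [0, 0, 0]}
    - {"claw": 1.5, "xyz": [0, 0, 0], "angular": [0, 0, 0]}
    - {"claw": 1.5, "xyz": [0, 0, 0], "angular": [0, 0, 0]}
    - {"claw": 1.5, "xyz": [0, 0, 0], "angular": [0, 0, 0]}

```text
time: 20.5
tcp_pos: [0.4462, 0.2473, 0.1946]
tool_rot: [-0.0, 0.975, -0.22, 0.0]
contact_force: [-0.5, -0.7, -1.9]
grip_width: 0.277
grasp_force: 98.9
```

Emit:
step_arm:
  targets:
    - {"claw": 1.5, "xyz": [0, 0, 0.3], "angular": [0, 0, 0]}
    - {"claw": 1.5, "xyz": [0, 0, 0.3], "angular": [0, 0, 0]}
    - {"claw": 1.5, "xyz": [0, 0, 0.3], "angular": [0, 0, 0]}
    - {"claw": 1.5, "xyz": [0, 0, 0.3], "angular": [0, 0, 0]}
    - {"claw": 1.5, "xyz": [0, 0, 0.3], "angular": [0, 0, 0]}
    - {"claw": 1.5, "xyz": [0, 0, 0.2], "angular": [0, 0, 0]}
    - {"claw": 1.5, "xyz": [0, 0, 0.1], "angular": [0, 0, 0]}
    - {"claw": 1.5, "xyz": [0, 0, 0], "angular": [0, 0, 0]}

```text
time: 21.5
tcp_pos: [0.4461, 0.2473, 0.1761]
tool_rot: [0.0, 0.975, -0.22, -0.0]
contact_force: [-0.3, 2.1, -2.4]
grip_width: 0.272
grasp_force: 98.9
```

Emit:
step_arm:
  targets:
    - {"claw": 1.5, "xyz": [0, 0, 0.2], "angular": [0, 0, 0]}
    - {"claw": 1.5, "xyz": [0, 0, 0.2], "angular": [0, 0, 0]}
    - {"claw": 1.5, "xyz": [0, 0, 0.2], "angular": [0, 0, 0]}
    - {"claw": 1.5, "xyz": [0, 0, 0.1], "angular": [0, 0, 0]}
    - {"claw": 1.5, "xyz": [0, 0, 0], "angular": [0, 0, 0]}
    - {"claw": 1.5, "xyz": [0, 0, 0], "angular": [0, 0, 0]}
    - {"claw": 1.5, "xyz": [0, 0, 0], "angular": [0, 0, 0]}
    - {"claw": 1.5, "xyz": [0, 0, 0], "angular": [0, 0, 0]}

```text
time: 22.5
tcp_pos: [0.4462, 0.2472, 0.1692]
tool_rot: [-0.0, 0.975, -0.22, 0.0]
contact_force: [-0.5, -0.3, -2.8]
grip_width: 0.276
grasp_force: 98.9
```

Emit:
step_arm:
  targets:
    - {"claw": 1.5, "xyz": [0, 0, 0.05], "angular": [0, 0, 0]}
    - {"claw": 1.5, "xyz": [0, 0, 0.02], "angular": [0, 0, 0]}
    - {"claw": 1.5, "xyz": [0, 0, 0], "angular": [0, 0, 0]}
    - {"claw": 2.6, "xyz": [0, 0, 0], "angular": [0, 0, 0]}
    - {"claw": 3.2, "xyz": [0, 0, 0], "angular": [0, 0, 0]}
    - {"claw": 4.2, "xyz": [0, 0, 0], "angular": [0, 0, 0]}
    - {"claw": 4.5, "xyz": [0, 0, 0], "angular": [0, 0, 0]}
    - {"claw": 4.5, "xyz": [0, 0, 0], "angular": [0, 0, 0]}

```text
time: 23.5
tcp_pos: [0.4461, 0.2472, 0.1684]
tool_rot: [-0.0, 0.975, -0.22, 0.0]
contact_force: [-0.2, 0.5, 0.3]
grip_width: 0.527
grasp_force: 0.0
```

Emit:
step_arm:
  targets:
    - {"claw": 4.5, "xyz": [0, 0, -0.5], "angular": [0, 0, 0]}
    - {"claw": 4.5, "xyz": [0, 0, -1.5], "angular": [0, 0, 0]}
    - {"claw": 4.5, "xyz": [0, 0, -2.5], "angular": [0, 0, 0]}
    - {"claw": 4.5, "xyz": [0, 0, -3.5], "angular": [0, 0, 0]}
    - {"claw": 4.5, "xyz": [0, 0, -3.0], "angular": [0, 0, 0]}
    - {"claw": 6, "xyz": [0, 0, 0], "angular": [0, 0, 0]}
    - {"claw": 7.5, "xyz": [0, 0, 0], "angular": [0, 0, 0]}
    - {"claw": 7.5, "xyz": [0, 0, 0], "angular": [0, 0, 0]}
  force: 50

```text
time: 24.5
tcp_pos: [0.4459, 0.2472, 0.2777]
tool_rot: [0.0, 0.975, -0.22, -0.0]
contact_force: [-0.2, -0.2, -0.0]
grip_width: 0.879
grasp_force: 0.0
```

```bash
python3 - <<'E'
from h import *
p,R,o=cur();print(p,o["grip_width"],o["contact_force"].round(1))
f=r.grab_frame("scene")[:,:,::-1]
cv2.imwrite("pics/c7.png",np.hstack([crop(f,(218,285),60),crop(f,(274,219),60)]))
c=(.493,-.0053)
plan([((*c,.28),-71.5,8),((*c,.12),-71.5,6)])
E
```

```text
[0.44590908 0.24717145 0.27765757] 0.879494182756346 [-0.2 -0.2 -0. ]
[1.89, 2.6, -0.03] [0.0, 0.0, -0.096]
[1.63, 2.77, -0.03] [0.0, 0.0, -0.096]
[1.36, 2.91, -0.03] [0.0, 0.0, -0.096]
[1.07, 3.02, -0.03] [0.0, 0.0, -0.096]
[0.78, 3.11, -0.03] [0.0, 0.0, -0.096]
[0.47, 3.18, -0.03] [0.0, 0.0, -0.096]
[0.17, 3.2, -0.02] [0.0, 0.0, -0.096]
[-0.14, 3.21, -0.03] [0.0, 0.0, -0.096]
--
[0.0, -0.0, 2.67] [0.0, 0.0, 0.0]
[0.0, -0.0, 2.67] [0.0, 0.0, 0.0]
[0.0, -0.0, 2.67] [0.0, 0.0, 0.0]
[0.01, -0.0, 2.66] [0.0, 0.0, 0.0]
[0.0, -0.0, 2.67] [0.0, 0.0, 0.0]
[0.01, -0.0, 2.66] [0.0, 0.0, 0.0]
--
```

View pics/c7.png

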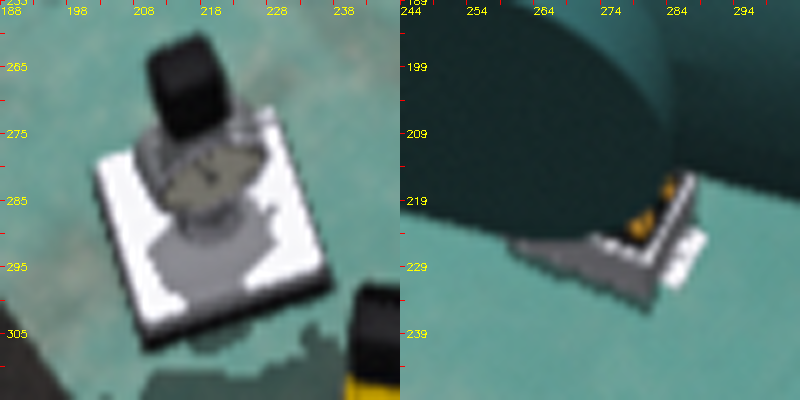

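The gauge stands upright in its holder again at about (218,280), and the visible part of the module is where it was. Next is the module grasp.

Emit:
step_arm:
  targets:
    - {"claw": 7.5, "xyz": [1.9, 2.6, 0], "angular": [0, 0, -0.096]}
    - {"claw": 7.5, "xyz": [1.6, 2.8, 0], "angular": [0, 0, -0.096]}
    - {"claw": 7.5, "xyz": [1.4, 2.9, 0], "angular": [0, 0, -0.096]}
    - {"claw": 7.5, "xyz": [1.1, 3.0, 0], "angular": [0, 0, -0.096]}
    - {"claw": 7.5, "xyz": [0.8, 3.1, 0], "angular": [0, 0, -0.096]}
    - {"claw": 7.5, "xyz": [0.5, 3.2, 0], "angular": [0, 0, -0.096]}
    - {"claw": 7.5, "xyz": [0.2, 3.2, 0], "angular": [0, 0, -0.096]}
    - {"claw": 7.5, "xyz": [-0.1, 3.2, 0], "angular": [0, 0, -0.096]}

```text
time: 25.55
tcp_pos: [0.4948, -0.0062, 0.2779]
tool_rot: [-0.0, 0.987, 0.163, -0.0]
contact_force: [0.8, -0.2, -0.3]
grip_width: 0.881
grasp_force: 0.0
```

Emit:
step_arm:
  targets:
    - {"claw": 7.5, "xyz": [0, 0, 2.5], "angular": [0, 0, 0]}
    - {"claw": 7.5, "xyz": [0, 0, 2.5], "angular": [0, 0, 0]}
    - {"claw": 7.5, "xyz": [0, 0, 2.5], "angular": [0, 0, 0]}
    - {"claw": 7.5, "xyz": [0, 0, 2.5], "angular": [0, 0, 0]}
    - {"claw": 7.5, "xyz": [0, 0, 2.0], "angular": [0, 0, 0]}
    - {"claw": 7.5, "xyz": [0, 0, 2.0], "angular": [0, 0, 0]}
    - {"claw": 7.5, "xyz": [0, 0, 0], "angular": [0, 0, 0]}
    - {"claw": 7.5, "xyz": [0, 0, 0], "angular": [0, 0, 0]}

```text
time: 26.55
tcp_pos: [0.4951, -0.0052, 0.1391]
tool_rot: [0.0, 0.987, 0.161, 0.0]
contact_force: [0.5, -0.1, 0.9]
grip_width: 0.876
grasp_force: 0.0
```

```bash
python3 - <<'E'
from h import *
p,R,o=cur();print(p,o["grip_width"],o["contact_force"].round(1))
f=r.grab_frame("scene")[:,:,::-1]
cv2.imwrite("pics/c8.png",crop(f,(274,210),60,500))
plan([((.493,-.0053,.077),-71.5,4)])
E
```

```text
[ 0.49513802 -0.00517975  0.13907662] 0.8759542157073831 [ 0.5 -0.1  0.9]
[-0.06, -0.02, 1.56] [0.0, -0.0, 0.0]
[-0.05, -0.01, 1.56] [0.0, -0.0, 0.0]
[-0.06, -0.02, 1.56] [0.0, -0.0, 0.0]
[-0.05, -0.01, 1.55] [0.0, -0.0, 0.0]
--
```

View pics/c8.png

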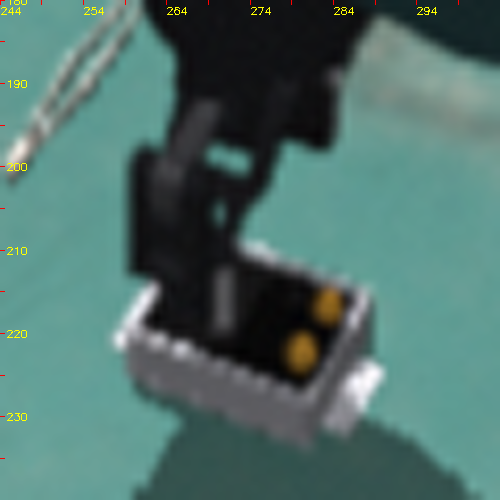

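```bash
python3 - <<'E'
from h import *
p,R,o=cur();y=R.as_matrix()[:,1]
for s in(-1,1):
    for z in(.07,.01):print(s,z,np.round(proj("scene",np.r_[(p+s*y*.0375)[:2],z]),1), "pad edge:",np.round(proj("scene",np.r_[(p+s*y*.0375-.011*R.as_matrix()[:,0])[:2],z]),1))
E
```

```text
-1 0.07 [267.5 217.9] pad edge: [271.1 219.4]
-1 0.01 [267.3 230.4] pad edge: [270.8 231.8]
1 0.07 [278.9 198.6] pad edge: [282.5 200. ]
1 0.01 [278.4 211.3] pad edge: [281.8 212.6]
```

The near finger's tip shows at about (270,219) and projects to (267,218), which puts it outside the near wall when lowered. Next I descend and grip.

Emit:
step_arm:
  targets:
    - {"claw": 7.5, "xyz": [-0.1, 0, 1.5], "angular": [0, 0, 0]}
    - {"claw": 7.5, "xyz": [-0.1, 0, 1.5], "angular": [0, 0, 0]}
    - {"claw": 7.5, "xyz": [0, 0, 1.5], "angular": [0, 0, 0]}
    - {"claw": 7.5, "xyz": [0, 0, 1.0], "angular": [0, 0, 0]}
    - {"claw": 7.5, "xyz": [0, 0, 0.7], "angular": [0, 0, 0]}
    - {"claw": 7.5, "xyz": [0, 0, 0], "angular": [0, 0, 0]}
    - {"claw": 6.5, "xyz": [0, 0, 0], "angular": [0, 0, 0]}
    - {"claw": 5.5, "xyz": [0, 0, 0], "angular": [0, 0, 0]}
  force: 30

```text
time: 27.6
tcp_pos: [0.4931, -0.0058, 0.0768]
tool_rot: [0.0, 0.987, 0.161, 0.0]
contact_force: [-0.3, -0.1, -0.3]
grip_width: 0.644
grasp_force: 0.0
```

Emit:
step_arm:
  targets:
    - {"claw": 4.5, "xyz": [0, 0, 0], "angular": [0, 0, 0]}
    - {"claw": 4.5, "xyz": [0, 0, 0], "angular": [0, 0, 0]}
    - {"claw": 4.5, "xyz": [0, 0, 0], "angular": [0, 0, 0]}
    - {"claw": 4.5, "xyz": [0, 0, 0], "angular": [0, 0, 0]}
    - {"claw": 4.5, "xyz": [0, 0, 0], "angular": [0, 0, 0]}
    - {"claw": 4.5, "xyz": [0, 0, 0], "angular": [0, 0, 0]}
    - {"claw": 4.5, "xyz": [0, 0, 0], "angular": [0, 0, 0]}
    - {"claw": 4.5, "xyz": [0, 0, 0], "angular": [0, 0, 0]}
  force: 60

```text
time: 28.6
tcp_pos: [0.4933, -0.0058, 0.0772]
tool_rot: [0.0, 0.987, 0.161, 0.001]
contact_force: [-1.7, 0.8, 5.9]
grip_width: 0.599
grasp_force: 63.9
```

```bash
python3 - <<'E'
from h import *
p,R,o=cur();print(p,o["grip_width"],o["contact_force"].round(1))
s=np.array([.6307,-.202])
plan([((p[0],p[1],p[2]+.08),-71.5,4),((*s,p[2]+.08),-95,8),((*s,p[2]+.03),-95,4)])
E
```

```text
[ 0.49326735 -0.00578269  0.07717189] 0.5990326109535087 [-1.7  0.8  5.9]
[0.0, 0.0, -2.0] [0.0, -0.0, 0.0]
[0.0, 0.0, -2.0] [0.0, -0.0, 0.0]
[0.0, 0.0, -2.0] [0.0, -0.0, 0.0]
[0.01, 0.0, -2.0] [0.0, -0.0, 0.0]
--
[0.85, 2.87, 0.0] [0.0, -0.0, 0.051]
[0.99, 2.83, 0.0] [0.0, -0.0, 0.051]
[1.14, 2.77, 0.0] [0.0, -0.0, 0.051]
[1.28, 2.71, 0.0] [0.0, -0.0, 0.051]
[1.41, 2.64, 0.0] [0.0, -0.0, 0.051]
[1.54, 2.56, 0.0] [0.0, -0.0, 0.051]
[1.67, 2.49, 0.01] [0.0, -0.0, 0.051]
[1.8, 2.39, 0.0] [0.0, -0.0, 0.051]
--
[-0.0, 0.0, 1.25] [-0.0, -0.0, 0.001]
[-0.0, 0.0, 1.25] [-0.0, -0.0, 0.001]
[-0.0, 0.0, 1.25] [-0.0, -0.0, 0.001]
[-0.0, 0.0, 1.25] [-0.0, -0.0, 0.001]
--
```

Emit:
step_arm:
  targets:
    - {"claw": 4.5, "xyz": [0, 0, -1.0], "angular": [0, 0, 0]}
    - {"claw": 4.5, "xyz": [0, 0, -2.0], "angular": [0, 0, 0]}
    - {"claw": 4.5, "xyz": [0, 0, -2.5], "angular": [0, 0, 0]}
    - {"claw": 4.5, "xyz": [0, 0, -2.5], "angular": [0, 0, 0]}
    - {"claw": 4.5, "xyz": [0.8, 2.9, 0], "angular": [0, 0, 0.051]}
    - {"claw": 4.5, "xyz": [1.0, 2.8, 0], "angular": [0, 0, 0.051]}
    - {"claw": 4.5, "xyz": [1.1, 2.8, 0], "angular": [0, 0, 0.051]}
    - {"claw": 4.5, "xyz": [1.3, 2.7, 0], "angular": [0, 0, 0.051]}

```text
time: 29.6
tcp_pos: [0.5616, -0.1052, 0.1568]
tool_rot: [-0.0, 0.998, 0.059, -0.0]
contact_force: [1.5, -0.2, -2.6]
grip_width: 0.6
grasp_force: 63.2
```

Emit:
step_arm:
  targets:
    - {"claw": 4.5, "xyz": [1.4, 2.6, 0], "angular": [0, 0, 0.051]}
    - {"claw": 4.5, "xyz": [1.5, 2.5, 0], "angular": [0, 0, 0.051]}
    - {"claw": 4.5, "xyz": [1.6, 2.4, 0], "angular": [0, 0, 0.051]}
    - {"claw": 4.5, "xyz": [1.8, 2.2, 0], "angular": [0, 0, 0.051]}
    - {"claw": 4.5, "xyz": [0, 0, 0], "angular": [0, 0, 0]}
    - {"claw": 4.5, "xyz": [0, 0, 0], "angular": [0, 0, 0]}
    - {"claw": 4.5, "xyz": [0, 0, 0], "angular": [0, 0, 0]}
    - {"claw": 4.5, "xyz": [0, 0, 0], "angular": [0, 0, 0]}

```text
time: 30.6
tcp_pos: [0.6284, -0.1982, 0.1566]
tool_rot: [0.0, 0.999, -0.042, 0.0]
contact_force: [0.0, 0.0, -3.1]
grip_width: 0.6
grasp_force: 63.3
```

```bash
python3 - <<'E'
from h import *
p,R,o=cur();print(p,o["grip_width"],o["contact_force"].round(1))
f=r.grab_frame("scene")[:,:,::-1]
cv2.imwrite("pics/c9.png",crop(f,(295,150),90,600))
plan([((.6307,-.199,.105),-95,4),((.6307,-.199,.0995),-95,2)])
E
```

```text
[ 0.62839267 -0.19821091  0.15663661] 0.5998371869535244 [ 0.   0.  -3.1]
[0.06, 0.01, 1.29] [0.0, -0.0, 0.001]
[0.06, 0.01, 1.29] [0.0, -0.0, 0.001]
[0.06, 0.02, 1.29] [0.0, -0.0, 0.001]
[0.05, 0.01, 1.29] [0.0, -0.0, 0.001]
--
[0.0, 0.0, 0.28] [0.0, -0.0, -0.0]
[0.0, 0.0, 0.27] [0.0, -0.0, -0.0]
--
```

View pics/c9.png

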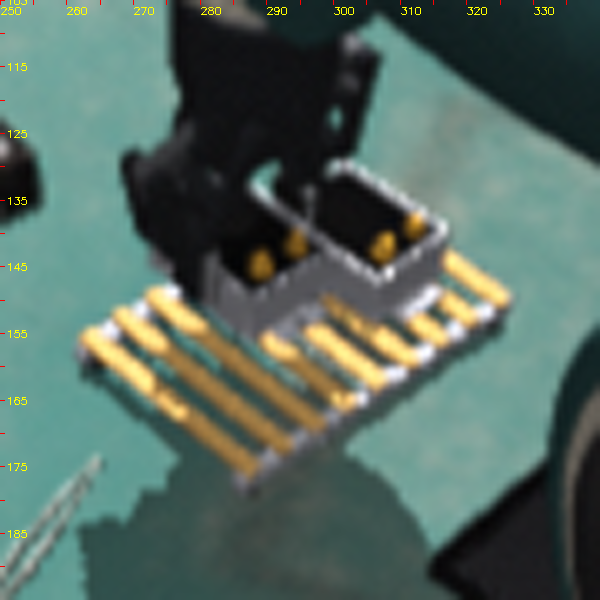

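The module hangs level over the rack's free half; it is still raised, so it appears shifted up, around (285,147). The free slats are clear, so I lower it.

Emit:
step_arm:
  targets:
    - {"claw": 4.5, "xyz": [0.1, 0, 1.3], "angular": [0, 0, 0]}
    - {"claw": 4.5, "xyz": [0.1, 0, 1.3], "angular": [0, 0, 0]}
    - {"claw": 4.5, "xyz": [0, 0, 1.3], "angular": [0, 0, 0]}
    - {"claw": 4.5, "xyz": [0, 0, 1.0], "angular": [0, 0, 0]}
    - {"claw": 4.5, "xyz": [0, 0, 0.5], "angular": [0, 0, 0]}
    - {"claw": 4.5, "xyz": [0, 0, 0.2], "angular": [0, 0, 0]}
    - {"claw": 4.5, "xyz": [0, 0, 0], "angular": [0, 0, 0]}
    - {"claw": 4.5, "xyz": [0, 0, 0], "angular": [0, 0, 0]}

```text
time: 31.65
tcp_pos: [0.6307, -0.1989, 0.1009]
tool_rot: [0.0, 0.999, -0.042, 0.0]
contact_force: [-0.5, 0.6, -2.7]
grip_width: 0.599
grasp_force: 63.3
```

Emit:
step_arm:
  targets:
    - {"claw": 4.5, "xyz": [0, 0, 0.05], "angular": [0, 0, 0]}
    - {"claw": 4.5, "xyz": [0, 0, 0.05], "angular": [0, 0, 0]}
    - {"claw": 4.5, "xyz": [0, 0, 0.05], "angular": [0, 0, 0]}
    - {"claw": 4.5, "xyz": [0, 0, 0], "angular": [0, 0, 0]}
    - {"claw": 4.5, "xyz": [0, 0, 0], "angular": [0, 0, 0]}
    - {"claw": 4.5, "xyz": [0, 0, 0], "angular": [0, 0, 0]}
    - {"claw": 4.5, "xyz": [0, 0, 0], "angular": [0, 0, 0]}
    - {"claw": 4.5, "xyz": [0, 0, 0], "angular": [0, 0, 0]}

```text
time: 32.65
tcp_pos: [0.6306, -0.1988, 0.0992]
tool_rot: [-0.0, 0.999, -0.042, 0.0]
contact_force: [-4.9, 1.2, 6.3]
grip_width: 0.596
grasp_force: 64.1
```

In contact. Next I release and retreat.

Emit:
step_arm:
  targets:
    - {"claw": 5.4, "xyz": [0, 0, 0], "angular": [0, 0, 0]}
    - {"claw": 6.0, "xyz": [0, 0, 0], "angular": [0, 0, 0]}
    - {"claw": 6.8, "xyz": [0, 0, 0], "angular": [0, 0, 0]}
    - {"claw": 6.8, "xyz": [0, 0, 0], "angular": [0, 0, 0]}
    - {"claw": 6.8, "xyz": [0, 0, -0.5], "angular": [0, 0, 0]}
    - {"claw": 6.8, "xyz": [0, 0, -1.0], "angular": [0, 0, 0]}
    - {"claw": 6.8, "xyz": [0, 0, -2.0], "angular": [0, 0, 0]}
    - {"claw": 6.8, "xyz": [0, 0, -3.0], "angular": [0, 0, 0]}

```text
time: 33.65
tcp_pos: [0.6304, -0.1988, 0.1653]
tool_rot: [-0.0, 0.999, -0.042, -0.0]
contact_force: [0.8, -0.4, 0.2]
grip_width: 0.795
grasp_force: 0.0
```

Emit:
step_arm:
  targets:
    - {"claw": 6.8, "xyz": [0, 0, -4], "angular": [0, 0, 0]}
    - {"claw": 6.8, "xyz": [0, 0, -4], "angular": [0, 0, 0]}
    - {"claw": 6.8, "xyz": [0, 0, -4], "angular": [0, 0, 0]}
    - {"claw": 6.8, "xyz": [0, 0, -4], "angular": [0, 0, 0]}
    - {"claw": 6.8, "xyz": [0, 5, 0], "angular": [0, 0, 0]}
    - {"claw": 6.8, "xyz": [0, 5, 0], "angular": [0, 0, 0]}
    - {"claw": 6.8, "xyz": [0, 5, 0], "angular": [0, 0, 0]}
    - {"claw": 6.8, "xyz": [0, 0, 0], "angular": [0, 0, 0]}

```text
time: 34.65
tcp_pos: [0.617, -0.3511, 0.3249]
tool_rot: [0.0, 0.999, -0.044, 0.0]
contact_force: [-0.1, 0.8, -0.6]
grip_width: 0.798
grasp_force: 0.0
```

```bash
python3 - <<'E'
from h import *
p,R,o=cur();print(p,o["time"],o["contact_force"].round(1))
f=r.grab_frame("scene")[:,:,::-1];t=r.grab_frame("top")[:,:,::-1]
print(proj("scene",[.6307,-.202,.052]),proj("top",[.6307,-.202,.052]),proj("scene",[.446,.247,.07]))
cv2.imwrite("pics/c10.png",np.hstack([crop(f,(275,205),190,400),crop(t,proj("top",[.63,-.23,.03]),110,400)]))
E
```

```text
[ 0.61702024 -0.35114306  0.32491301] 34.65 [-0.1  0.8 -0.6]
(np.float64(285.2566415492059), np.float64(152.19861807816568)) (np.float64(313.24340741993416), np.float64(162.3745559356513)) (np.float64(217.19828688896973), np.float64(277.274756725445))
```

View pics/c10.png

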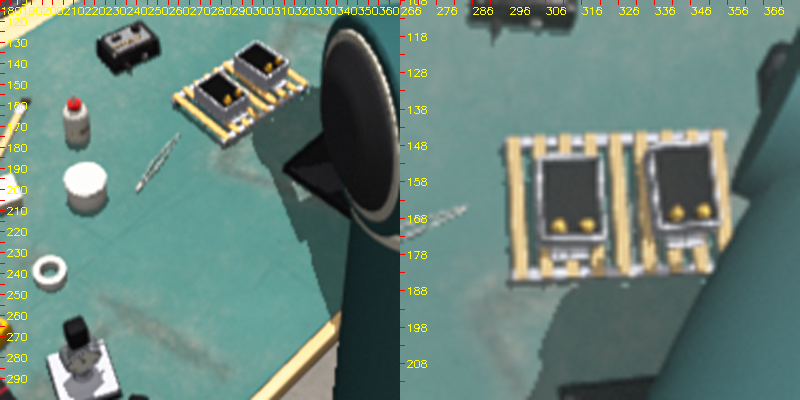

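The module lies flat on the rack's free half, centred at about (311,162) in the top view against the spot's (313,162). The gauge stands in its holder, and the jar, bottle, tweezers and tape look undisturbed.

```bash
python3 -c "
from station import r
print(r.close_job())"
```

```text
the job is handed in; nothing more can be done
None
```

The needle read about 42 after a press of roughly 16 N, so the module is not cured; it lies flat on the free half of the curing rack, the gauge is back upright in its holder, and the job is handed in at about 35 s (no verdict was shown).

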